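# Rotate the two-bin lanes on the fixings bench

### The arm

A 6-joint arm with a two-finger parallel gripper is mounted at the origin on the work surface. World frame = base frame: x ahead of the robot, y to its left, z up, the work surface at z = 0. Lengths are in m, angles in rad, forces in N, time in s.
With the tool pointing down it reaches from about 0.275 to 0.875 m from the base axis. Payload 12.5 kg.
Tool frame: the origin (TCP) lies between the finger pads; the fingertips stand 11 mm ahead of it and the grasp point (between the pads) lies 8 mm behind it; z points along the fingers, y is the direction in which the jaws open and shut (so a half turn about z gives the same grasp; the last joint's range is limited). The gripper opens to 85 mm and grips with 20 to 120 N. Pads are 22 mm wide; open, the fingers measure 114 mm over their backs; the gripper's body (76 mm by 85 mm) begins 54 mm behind the grasp point. The pads swing forward as they close: fully open they stand 13 mm farther back than shut.
Start: joints at [1.04, 0.351, 1.652, -0, 1.139, -0.085], TCP at [0.237, 0.496, 0.242] pointing down, gripper open.
Joint ranges: [-2.75, 2.75], [-0.79, 2.1], [0.01, 2.65], [-1.57, 4.71], [0.07, 3.14], [-2.87, 2.87]. Speed limits (rad/s): [2.22, 2.22, 2.79, 3.14, 3.14, 3.14].

### API

Orientations are given as a unit quaternion [w, x, y, z].
In Python, from plant import arm gives the robot as it stands.
- The arm moves only by the shell command python3 -m crank 'ROWS' [FORCE]. ROWS is text: rows parted by semicolons, each of 5 numbers parted by spaces: the opening in per cent of the stroke, from 0 (shut) to 100 (fully open), then the shift along the tool's x, y, z in m, then the turn about the tool's z in degrees. In form: claw tx ty tz turn; .... A call has 1 to 12 rows; each row shifts and turns the commanded pose from where the row before left it, along the tool's axes as they then stand; what a row does not reach is not made up. A row lasts 1/12 s, in which the tool goes at most 41.7 mm and 7.16 degrees, less where a joint would pass 70% of its speed; a pose out of reach is approached as far as the arm can. A call is refused whole if a number of a shift passes 0.0417 or a number of a turn 7.16, either way. A call with a gripper value outside its range is refused whole. The fingers move at their own pace and stop on an object; FORCE is the grip in N (left out, the last holds). Time passes only in rows, so rows that do not move let the fingers close. It gives the time, the measured TCP pose, the force and the opening at its end, in the units of the state.
- arm.read_state(): the state, without advancing time (a new reading comes with each control period).
- arm.get_image(name): name is "scene" or "side" or "wrist"; returns the picture (480x640x3 uint8, blue, green, red); there is no depth.
- arm.camera_model(name): a dict with "mtx" (3x3 intrinsics, pixels), "world_from_camera" (4x4, takes a point from camera to world coordinates); the wrist camera has in their place "T_tool_cam" (4x4, takes a point from camera to tool coordinates, whose origin is the TCP and whose axes are the flange's). Camera axes: x right, y up, looking along -z (the intrinsics and any distortion apply to the point x, -y, -z); pixel columns grow to the right and rows downward; lengths in m; the calibration is good to about 2 mm. A picture is of the moment at which its call begins: read the wrist's pose just before it. camera_model takes no time and is no camera call.
- arm.close_job(): hands the job in, once; it reports no verdict.
The state is a dict: "time": time; "joint_positions": joint angles; "joint_velocities": joint speeds; "effort": joint torques, N m; "ee_pos": TCP position; "orientation": TCP orientation; "contact_force": force on the tool from outside, world axes, zero at the start; "ft_torque": the same for the moment, N m; "opening": finger opening in m.
Only numpy, scipy, OpenCV 4.12 (cv2) and the standard library are available. Lean on these libraries where they do the work, as an engineer would, in place of code of your own. Each camera call takes 0.05 s, during which the arm holds its last target. There are 200 camera calls.

### The job

Rotate the stock bins in the red and the blue lane: in each lane the full bin of the lane's colour goes to the front place, nearer the robot, and the empty bin of that colour to the rear place as the sign to refill, each standing flat, square with the lane and inside its painted outline. The clear half of the rubber mat is free for setting a bin down on the way. Do not tip or drop any bin, and leave the screwdriver, the tape measure and the roll of foil tape where they lie.

Things in the scene. Friction and masses are not known exactly. Their poses are not given: they have to be found in the camera images.
- red_full: Red plastic bin, open-topped, 108 long (own x) x 54 wide (own y) x 45 high, walls 2.5 mm; origin: centre of its underside, z up; both ends alike. FULL: packed with steel hex bolts to about 6 mm below the rim; 0.3 to 0.65 kg. Grip it from above across its 54 mm width. It stands at the start in the rear place of the red or of the blue lane, a little crooked.
- red_empty: Red plastic bin, open-topped, 108 long (own x) x 54 wide (own y) x 45 high, walls 2.5 mm; origin: centre of its underside, z up; both ends alike. EMPTY: its bare floor is seen; about 0.06 kg. Grip it from above across its 54 mm width. It stands at the start in the front place of the red or of the blue lane, a little crooked.
- blue_full: Blue plastic bin, open-topped, 108 long (own x) x 54 wide (own y) x 45 high, walls 2.5 mm; origin: centre of its underside, z up; both ends alike. FULL: packed with brass hex nuts to about 8 mm below the rim; 0.3 to 0.65 kg. Grip it from above across its 54 mm width. It stands at the start in the rear place of the red or of the blue lane, a little crooked.
- blue_empty: Blue plastic bin, open-topped, 108 long (own x) x 54 wide (own y) x 45 high, walls 2.5 mm; origin: centre of its underside, z up; both ends alike. EMPTY: its bare floor is seen; about 0.06 kg. Grip it from above across its 54 mm width. It stands at the start in the front place of the red or of the blue lane, a little crooked.
- lane_red: Red lane: fixed pine board 330 x 110 x 12, red strip across its front end, two red outlines (inside 136 x 82), the places of its bins. Own x runs from the front end (nearer the robot) to the rear, where a stop rises 30 mm above the board. Origin: on the underside, midway between the places; front place centre at x = -72 mm, rear at x = +72, y = 0; bins stand at z = +12.
- lane_blue: Blue lane: fixed pine board 330 x 110 x 12, blue strip across its front end, two blue outlines (inside 136 x 82), the places of its bins. Own x runs from the front end (nearer the robot) to the rear, where a stop rises 30 mm above the board. Origin: on the underside, midway between the places; front place centre at x = -72 mm, rear at x = +72, y = 0; bins stand at z = +12.
- bench_mat: Black rubber bench mat, fixed, 280 (own x, away from the robot) x 130 (own y) x 3 thick. Origin: centre of its underside; its top is 3 mm above that. The foil tape lies on its front half; its rear half, centre at x = +70 mm, y = 0, is clear: the free spot for setting a bin down for a while.
- screwdriver: Loose bystander: red and yellow insulated screwdriver lying on the bench between the lanes and mat, 200 long (own x, handle towards -x), 30 thick. Origin: at mid-length, on the bench.
- tape_measure: Loose bystander: yellow and black tape measure standing on the bench between the lanes and mat, 66 (own x) x 36 (own y) x 62 high. Origin: centre of its underside.
- foil_tape: Loose bystander: silver roll of foil tape lying flat on the front half of the mat, 96 diameter, 50 high. Origin: centre of its underside.
There are look-alikes about, which are no part of the job. Leave any green or turquoise look-alike of the blue_empty alone.

How it is judged:
At the end, for the whole second after the job is handed in: Each full bin stands in the front place and each empty bin in the rear place of the lane of its own colour: centre within 15 mm of the place's centre along and across the lane, within 0.3 rad of the lane's direction (either way round), flat on the board, released and at rest (x of red_full in the frame of lane_red between -0.087 and -0.057 m and y of red_full in the frame of lane_red between -0.015 and 0.015 m and z of each of red_full, red_empty in the frame of lane_red below 0.02 m and angle between the x axis of each of red_full, red_empty and the x axis of lane_red, either way round below 0.3 rad and angle between each of red_full, red_empty, blue_full, blue_empty's own z axis and vertical below 0.1 rad and linear speed of each of red_full, red_empty, blue_full, blue_empty below 0.02 m/s and x of red_empty in the frame of lane_red between 0.057 and 0.087 m and y of red_empty in the frame of lane_red between -0.015 and 0.015 m and x of blue_full in the frame of lane_blue between -0.087 and -0.057 m and y of blue_full in the frame of lane_blue between -0.015 and 0.015 m and z of each of blue_full, blue_empty in the frame of lane_blue below 0.02 m and angle between the x axis of each of blue_full, blue_empty and the x axis of lane_blue, either way round below 0.3 rad and x of blue_empty in the frame of lane_blue between 0.057 and 0.087 m and y of blue_empty in the frame of lane_blue between -0.015 and 0.015 m); the robot touches nothing.
It fails at once if a bin is tipped by more than 35 degrees (angle between any of red_full, red_empty, blue_full, blue_empty's own z axis and vertical above 0.61 rad).
It fails at once if a bin is dropped: it moves faster than 0.7 m/s while the fingers do not touch it ((contact force between the fingers and red_full below 0.05 N and linear speed of red_full above 0.7 m/s) or (contact force between the fingers and red_empty below 0.05 N and linear speed of red_empty above 0.7 m/s) or (contact force between the fingers and blue_full below 0.05 N and linear speed of blue_full above 0.7 m/s) or (contact force between the fingers and blue_empty below 0.05 N and linear speed of blue_empty above 0.7 m/s)).
It fails at once if the screwdriver, the tape measure or the foil tape is shoved more than 30 mm (distance of any of screwdriver, tape_measure, foil_tape from where it was at the start of the episode above 0.03 m).
It also fails if it takes over 144 s, if anything falls off the work surface, if the arm or the gripper's body presses on something with over 40 N, if the wrist force passes 120 N, or if a joint passes its speed limit or range.

## Working session

There is one attempt and no reset: what is moved stays moved. The work goes in short steps, Python scripts to look and compute and a shell command to move; the robot and the scene stay as the last step left them, time stands still between calls to the robot, and variables do not carry over. Pictures are saved under pics/ and viewed, about 12 in all and at most 16, crops included, and the job is handed in when it is done.

```bash
mkdir -p pics; ls; python3 - <<'E'
from plant import arm
import cv2,numpy as np
np.set_printoptions(precision=4,suppress=True)
for n in ("scene","side"):
    cv2.imwrite(f"pics/{n}0.png",arm.get_image(n)); print(n,arm.camera_model(n))
print(arm.camera_model("wrist")); print(arm.read_state())
E
```

```text
pics
scene {'mtx': array([[483.4687,   0.    , 316.136 ],
       [  0.    , 483.4687, 234.9231],
       [  0.    ,   0.    ,   1.    ]]), 'world_from_camera': array([[-0.3532, -0.612 ,  0.7076,  1.2843],
       [ 0.9356, -0.2349,  0.2638,  0.249 ],
       [ 0.0048,  0.7551,  0.6555,  0.7945],
       [ 0.    ,  0.    ,  0.    ,  1.    ]])}
side {'mtx': array([[541.771 ,   0.    , 320.1492],
       [  0.    , 541.771 , 247.1885],
       [  0.    ,   0.    ,   1.    ]]), 'world_from_camera': array([[ 0.9312,  0.2181, -0.2921,  0.1367],
       [-0.3644,  0.5375, -0.7605, -0.9466],
       [-0.0088,  0.8146,  0.58  ,  0.7097],
       [ 0.    ,  0.    ,  0.    ,  1.    ]])}
{'mtx': array([[332.7876,   0.    , 320.8138],
       [  0.    , 332.7876, 234.7059],
       [  0.    ,   0.    ,   1.    ]]), 'T_tool_cam': array([[-0.0002,  0.9587,  0.2846,  0.0724],
       [ 1.    ,  0.0003, -0.0005, -0.0005],
       [-0.0006,  0.2846, -0.9587, -0.1319],
       [ 0.    ,  0.    ,  0.    ,  1.    ]])}
{'time': 0.1, 'joint_positions': array([ 1.0404,  0.3511,  1.6524, -0.    ,  1.1391, -0.0846]), 'joint_velocities': array([ 0.0011, -0.0009, -0.0029,  0.0014,  0.0002, -0.0001]), 'effort': array([  0.0013, -50.684 , -29.1876,  -0.0001,   0.0027,  -0.    ]), 'ee_pos': array([0.237 , 0.496 , 0.2418]), 'orientation': array([-0.0001,  0.2211,  0.9753, -0.0005]), 'contact_force': array([-0.2602, -0.9823, -0.0456]), 'ft_torque': array([-0.0109,  0.0186,  0.0186]), 'opening': 0.08537944215268595}
```

View pics/scene0.png

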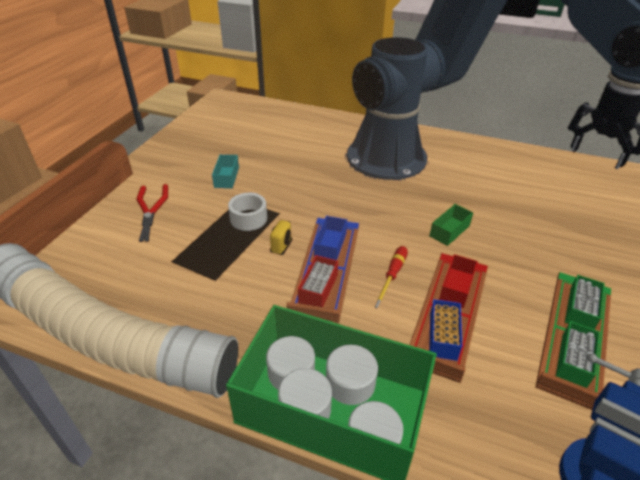

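View pics/side0.png

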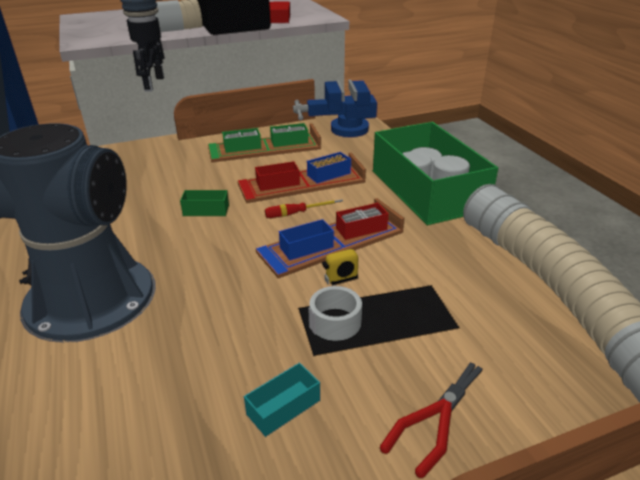

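Could be taken for the targets (scene pixels):
- Blue bin, empty: (331,235)
- Turquoise look-alike: (226,170)
- Green empty look-alike: (452,224)
- Red bin, empty: (460,277)
- Red bin with bolts: (319,282)
- Blue bin with nuts: (446,327)
- Green full bins: (586,298) and (581,350)

I'll choose by colour and content, then check in enlarged crops.

```bash
python3 - <<'E'
import cv2,numpy as np
def crop(n,x,y,w,h,s,out):
    im=cv2.imread(f"pics/{n}0.png")[y:y+h,x:x+w]
    im=cv2.resize(im,None,fx=s,fy=s,interpolation=cv2.INTER_CUBIC)
    for i in range(0,w,20): cv2.putText(im,str(x+i),(i*s,10),0,.35,(255,255,255),1); cv2.line(im,(i*s,12),(i*s,18),(255,255,255),1)
    for j in range(0,h,20): cv2.putText(im,str(y+j),(0,j*s+4),0,.35,(255,255,255),1); cv2.line(im,(22,j*s),(28,j*s),(255,255,255),1)
    cv2.imwrite(f"pics/{out}.png",im)
crop("scene",285,205,210,175,3,"c1")
crop("side",225,145,190,135,4,"c2")
E
```

```text
(no output)
```

View pics/c1.png

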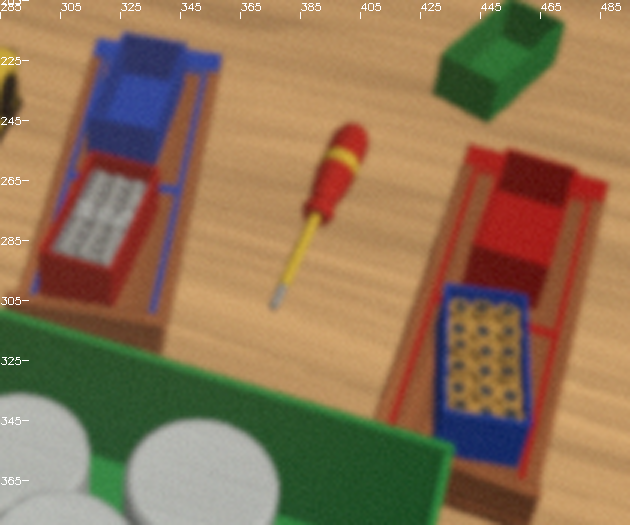

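View pics/c2.png

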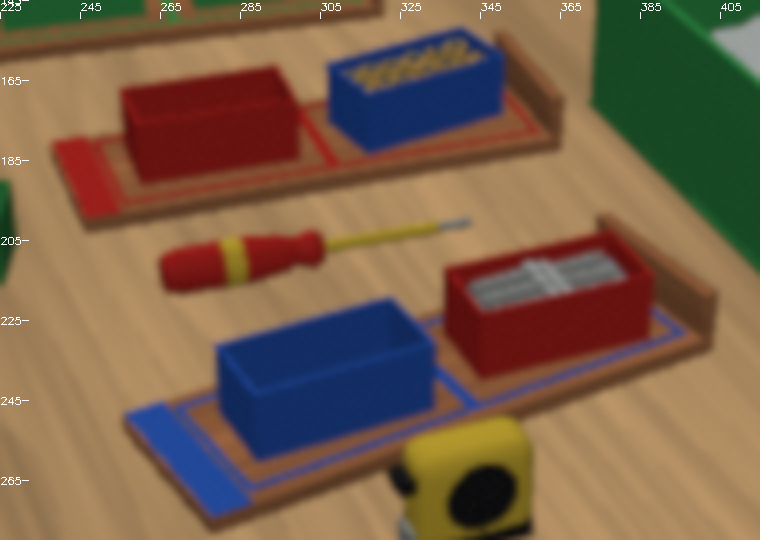

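Checked in the crops. Red and blue are crosswise: the blue lane holds blue_empty in front and red_full (bolts) at the rear. The red lane holds red_empty in front and blue_full (brass nuts) at the rear. That is a four-cycle with one stop on the mat. Next I fit poses from the corners read in both views.

```bash
cat > h.py <<'E'
from plant import arm
import cv2,numpy as np
from scipy.optimize import least_squares
from scipy.spatial.transform import Rotation as R
np.set_printoptions(precision=4,suppress=True)
def wfc(n):
    m=arm.camera_model(n)
    if n!="wrist": return m["mtx"],m["world_from_camera"]
    s=arm.read_state();T=np.eye(4);q=s["orientation"]
    T[:3,:3]=R.from_quat([q[1],q[2],q[3],q[0]]).as_matrix();T[:3,3]=s["ee_pos"]
    return m["mtx"],T@m["T_tool_cam"]
def proj(n,P,cal=None):
    K,W=cal or wfc(n);p=(np.asarray(P)-W[:3,3])@W[:3,:3]*[1,-1,-1];p=p@K.T
    return p[:,:2]/p[:,2:]
def ray(n,uv,z,cal=None):
    K,W=cal or wfc(n);uv=np.atleast_2d(uv)
    d=(np.c_[uv,np.ones(len(uv))]@np.linalg.inv(K).T*[1,-1,-1])@W[:3,:3].T
    return W[:3,3]+d*((z-W[2,3])/d[:,2])[:,None]
def world(pose,P):
    x,y,a=pose;P=np.asarray(P,float);c,s=np.cos(a),np.sin(a)
    return np.c_[x+c*P[:,0]-s*P[:,1],y+s*P[:,0]+c*P[:,1],P[:,2]]
def fit(obs,x0):  # obs: list of (cam, local pts, pixels)
    cal={n:wfc(n) for n,_,_ in obs}
    f=lambda p:np.concatenate([(proj(n,world(p,L),cal[n])-np.asarray(U,float)).ravel() for n,L,U in obs])
    r=least_squares(f,x0,loss="soft_l1",x_scale=[.1,.1,.3])
    return r.x,f(r.x).reshape(-1,2)
def rim(z): return [[-.054,.027,z],[-.054,-.027,z],[.054,-.027,z],[.054,.027,z]]
E
python3 - <<'E'
from h import *
S=lambda a:[[225+u/4,145+v/4] for u,v in a]
C=lambda a:[[285+u/3,205+v/3] for u,v in a]
D={"blue_empty":([(217,347),(258,394),(435,345),(393,299)],[(187,44),(122,33),(90,112),(157,128)]),
"red_full":([(446,268),(483,320),(652,274),(607,231)],[(159,165),(90,152),(40,252),(110,270)]),
"red_empty":([(121,90),(137,125),(299,100),(275,67)],[(577,168),(507,150),(474,247),(549,265)]),
"blue_full":([(329,67),(368,94),(504,57),(462,28)],[(529,296),(447,283),(437,405),(527,423)])}
for k,(s,c) in D.items():
    u=ray("side",S(s),.057);v=ray("scene",C(c),.057)
    p,r=fit([("side",rim(.057),S(s)),("scene",rim(.057),C(c))],[u[:,0].mean(),u[:,1].mean(),0])
    print(k,p,"maxres",abs(r).max(),u.mean(0),v.mean(0))
    print("  edges",[np.linalg.norm(np.roll(w,-1,0)-w,axis=1) for w in(u,v)])
for k,s,c in (("lane_blue",[(125,413),(213,520),(712,340)],[(221,55),(97,40)]),("lane_red",[(53,143),(87,220),(560,141)],[(608,183),(470,146)])):
    L=[[-.165,.055,.012],[-.165,-.055,.012],[.165,-.055,.012]]
    u=ray("side",S(s),.012);p,r=fit([("side",L,S(s)),("scene",L[:2],C(c))],[u[:,0].mean(),u[:,1].mean(),0])
    print(k,p,"res",r.round(1).tolist()); print(u,np.linalg.norm(np.diff(u,axis=0),axis=1))
m=ray("side",[(298,303),(316,352),(458,328),(434,287)],.003);print("mat",m,ray("scene",[(173,262),(216,278),(280,213)],.003))
print("foil top side",ray("side",[(334,300)],.05),"tape measure base",ray("side",[(342,281)],0),ray("scene",[(281,250)],0))
print("screwdriver",ray("side",[(267,210),(342,201)],.015))
E
```

```text
blue_empty [ 0.4611 -0.0207  0.0982] maxres 1.5566867720979474 [ 0.46   -0.0247  0.057 ] [ 0.4621 -0.0192  0.057 ]
  edges [array([0.0508, 0.104 , 0.0517, 0.1065]), array([0.0539, 0.0997, 0.0535, 0.104 ])]
red_full [0.6043 0.0012 0.0325] maxres 1.603827389262733 [ 0.6023 -0.0021  0.057 ] [0.6059 0.002  0.057 ]
  edges [array([0.0578, 0.1082, 0.0525, 0.1033]), array([0.0523, 0.1057, 0.0506, 0.1091])]
red_empty [ 0.4923  0.2843 -0.0584] maxres 1.737902926016261 [0.49   0.2802 0.057 ] [0.4954 0.2848 0.057 ]
  edges [array([0.051 , 0.1074, 0.0509, 0.1047]), array([0.0509, 0.1072, 0.0507, 0.1046])]
blue_full [0.6356 0.2774 0.1299] maxres 1.4713783159679394 [0.6342 0.2744 0.057 ] [0.6363 0.2777 0.057 ]
  edges [array([0.0474, 0.1051, 0.0525, 0.1075]), array([0.0539, 0.1033, 0.0546, 0.1053])]
lane_blue [ 0.5263 -0.0097  0.1567] res [[-0.4, -0.2], [-0.0, -0.6], [2.2, -1.0], [0.4, -1.0], [-0.6, -1.7]]
[[ 0.3553  0.0178  0.012 ]
 [ 0.3714 -0.0916  0.012 ]
 [ 0.6912 -0.0399  0.012 ]] [0.1106 0.324 ]
lane_red [ 0.5589  0.2775 -0.0629] res [[0.1, -0.9], [-0.3, -0.5], [2.5, -0.7], [0.6, -0.6], [-0.6, -1.8]]
[[0.3962 0.3381 0.012 ]
 [0.3908 0.2304 0.012 ]
 [0.7125 0.2114 0.012 ]] [0.1078 0.3222]
mat [[ 0.3833 -0.1797  0.003 ]
 [ 0.3693 -0.3148  0.003 ]
 [ 0.6353 -0.3565  0.003 ]
 [ 0.6563 -0.2369  0.003 ]] [[ 0.6405 -0.3482  0.003 ]
 [ 0.6501 -0.2285  0.003 ]
 [ 0.3816 -0.1895  0.003 ]]
foil top side [[ 0.4314 -0.2477  0.05  ]] tape measure base [[ 0.4921 -0.1457  0.    ]] [[ 0.5092 -0.1304  0.    ]]
screwdriver [[0.4231 0.1597 0.015 ]
 [0.6103 0.1299 0.015 ]]
```

```bash
python3 -m crank '100 0 0 -0.0216 -6.2;100 0 0 -0.0216 -6.2;100 0 0 -0.0216 -6.2;100 0 0 -0.0216 -6.2;100 0 0 -0.0216 -6.2'
python3 -m crank '100 -0.0178 -0.0352 0 0;100 -0.0178 -0.0352 0 0;100 -0.0178 -0.0352 0 0;100 -0.0178 -0.0352 0 0;100 -0.0178 -0.0352 0 0;100 -0.0178 -0.0352 0 0;100 -0.0178 -0.0352 0 0;100 -0.0178 -0.0352 0 0;100 -0.0178 -0.0352 0 0;100 -0.0178 -0.0352 0 0;100 -0.0178 -0.0352 0 0;100 0 0 0 0'
python3 -m crank '100 0 0 0 0;100 0 0 0 0'
python3 - <<'E'
from h import *
np.save("w1.npy",np.array(wfc("wrist")[1]))
im=arm.get_image("wrist");cv2.imwrite("pics/w1.png",im)
E
```

```text
time: 0.52
ee_pos: [0.237, 0.496, 0.3511]
orientation: [-0.0, -0.05, 0.999, -0.0]
contact_force: [0.2, -0.5, -0.5]
opening: 0.0857
time: 1.52
ee_pos: [0.4712, 0.1247, 0.3498]
orientation: [-0.0, -0.045, 0.999, -0.001]
contact_force: [-0.5, 0.9, -0.3]
opening: 0.0852
time: 1.68
ee_pos: [0.4686, 0.1296, 0.35]
orientation: [-0.0, -0.047, 0.999, 0.0]
contact_force: [0.3, 0.7, -0.3]
opening: 0.0856
```

View pics/w1.png

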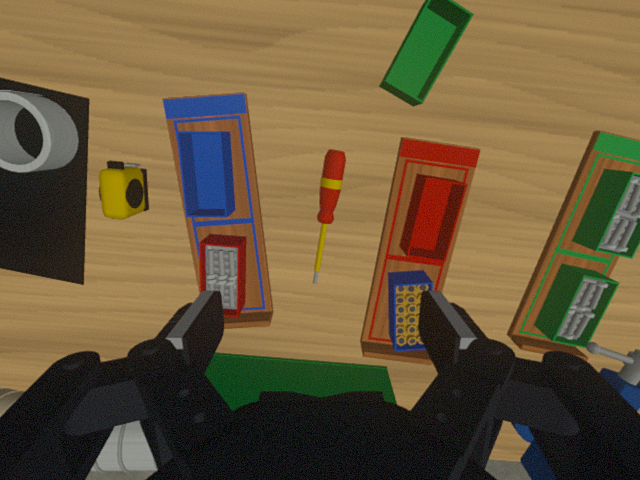

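The wrist view shows both lanes clearly: blue lane around (215,210), red lane around (420,250), with the fingers at the bottom. I'll enlarge it to read corners.

```bash
python3 - <<'E'
import cv2
im=cv2.imread("pics/w1.png")
def c(x,y,w,h):
    o=cv2.resize(im[y:y+h,x:x+w],None,fx=3,fy=3,interpolation=cv2.INTER_CUBIC)
    for i in range(0,w,20): cv2.line(o,(i*3,0),(i*3,8),(255,255,255),1);cv2.putText(o,str(x+i),(i*3+2,18),0,.35,(255,255,255),1)
    return o
import numpy as np
cv2.imwrite("pics/w1c.png",np.hstack([c(155,85,125,195)[:600],c(355,130,130,195)[:600]]))
E
```

```text
(no output)
```

View pics/w1c.png

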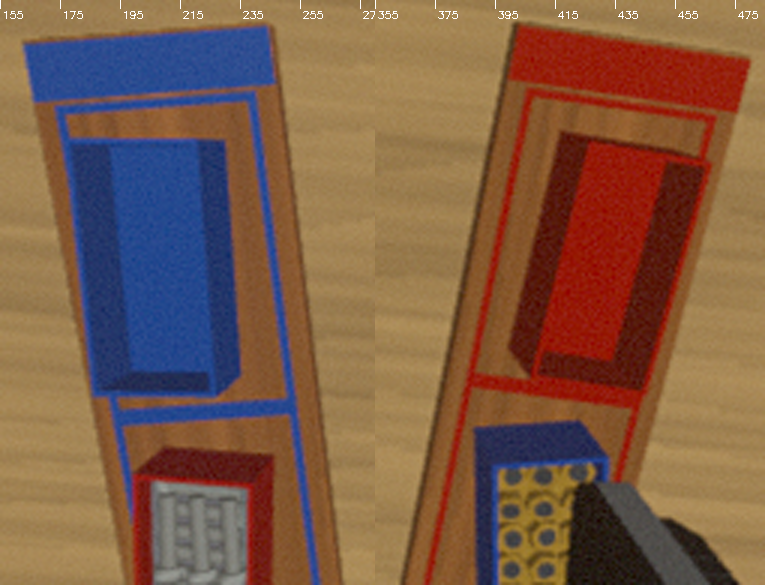

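```bash
python3 - <<'E'
from h import *
cal=(wfc("wrist")[0],np.load("w1.npy"))
import h
o=h.wfc; h.wfc=lambda n: cal if n=="wrist" else o(n)
A=lambda a:[[155+u/3,85+v/3] for u,v in a]
B=lambda a:[[355+(u-375)/3,130+v/3] for u,v in a]
L=[[-.165,.055,.012],[-.165,-.055,.012],[-.14,.041,.012],[-.14,-.041,.012],[-.004,-.041,.012],[-.004,.041,.012]]
bl=A([(272,26),(23,43),(250,102),(70,115),(118,411),(287,399)])
rl=B([(750,60),(513,25),(706,120),(532,98),(473,375),(641,393)])
for k,l,x in (("lane_blue",bl,[.526,-.01,.157]),("lane_red",rl,[.559,.278,-.063])):
    p,r=h.fit([("wrist",L,l)],x);print(k,p,r.round(1).tolist()); print(world(p,[[-.072,0,0],[.072,0,0]]))
for k,l,x in (("blue_empty",A([(197,140),(68,140),(95,395),(215,395)]),[.46,-.02,.1]),("red_empty",B([(712,163),(588,140),(533,378),(641,390)]),[.49,.28,0])):
    p,r=h.fit([("wrist",h.rim(.057),l)],x);print(k,p,r.round(1).tolist())
print(arm.read_state()["ee_pos"],o("wrist")[1][:3,3])
E
```

```text
lane_blue [ 0.529  -0.0081  0.1582] [[0.4, 4.0], [0.5, 4.1], [-0.3, -0.5], [-1.1, -0.7], [0.3, -1.0], [-0.0, -0.5]]
[[ 0.4579 -0.0194  0.    ]
 [ 0.6001  0.0033  0.    ]]
lane_red [ 0.5605  0.2817 -0.0305] [[-0.2, 2.5], [-0.1, 3.8], [-0.0, -0.4], [0.1, -0.6], [1.8, -1.0], [-0.7, -0.6]]
[[0.4885 0.2839 0.    ]
 [0.6324 0.2795 0.    ]]
blue_empty [ 0.4584 -0.0213  0.0851] [[0.5, -0.3], [-0.8, -0.8], [-0.5, 0.5], [0.7, 0.9]]
red_empty [ 0.4885  0.2831 -0.0683] [[-0.0, -0.7], [0.1, -0.0], [-1.5, -0.2], [1.1, 1.9]]
[0.4684 0.1301 0.3502] [0.3962 0.1228 0.4821]
```

```bash
python3 -m crank '100 0.0046 -0.03 0 0;100 0.0046 -0.03 0 0;100 0.0046 -0.03 0 0;100 0.0046 -0.03 0 0;100 0.0046 -0.03 0 0;100 0 0 0.03 0;100 0 0 0.035 0;100 0 0 0.035 0;100 0 0 0.035 0;100 0 0 0.035 0;100 0 0 0 0;100 0 0 0 0' 30
python3 -m crank '100 0 0 0.035 0;100 0 0 0.035 0;100 0 0 0.025 0;100 0 0 0.02 0;100 0 0 0.02 0;100 0 0 0.012 0;100 0 0 0 0;100 0 0 0 0'
```

```text
time: 2.73
ee_pos: [0.4597, -0.021, 0.1802]
orientation: [-0.001, -0.048, 0.999, 0.0]
contact_force: [0.2, 0.6, 1.5]
opening: 0.085
time: 3.4
ee_pos: [0.4617, -0.0219, 0.0349]
orientation: [0.001, -0.048, 0.999, -0.0]
contact_force: [-0.2, -0.7, 0.3]
opening: 0.0852
```

Grip and lift.

```bash
python3 -m crank '0 0 0 0.002 0;0 0 0 0 0;0 0 0 0 0;0 0 0 0 0;0 0 0 0 0;0 0 0 0 0;0 0 0 0 0;0 0 0 0 0' 30
python3 -m crank '0 0 0 -0.01 0;0 0 0 -0.02 0;0 0 0 -0.03 0;0 0 0 -0.03 0;0 0 0 -0.03 0;0 0 0 -0.03 0;0 0 0 0 0;0 0 0 0 0'
python3 - <<'E'
from h import *
cv2.imwrite("pics/g1.png",arm.get_image("side")); print(arm.read_state()["ee_pos"])
E
```

```text
time: 4.07
ee_pos: [0.461, -0.0221, 0.0325]
orientation: [0.001, -0.048, 0.999, -0.0]
contact_force: [-0.7, 0.6, 8.2]
opening: 0.0534
time: 4.73
ee_pos: [0.4608, -0.0222, 0.1833]
orientation: [0.002, -0.048, 0.999, -0.0]
contact_force: [-0.4, 0.0, -1.0]
opening: 0.0537
[ 0.4601 -0.0221  0.1818]
```

View pics/g1.png

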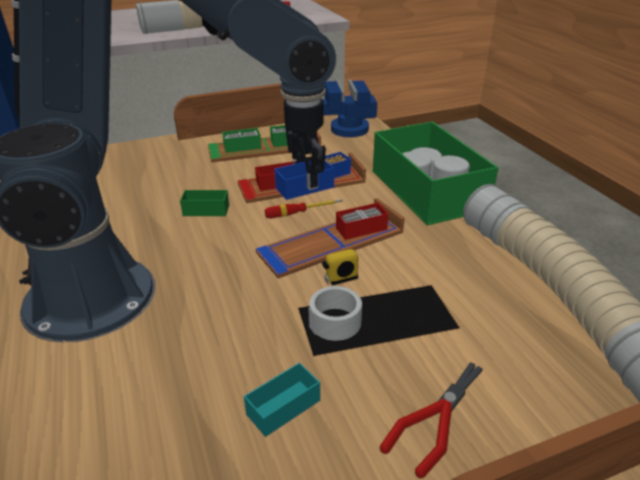

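The side view shows the bin held level above the blue lane at (305,180). I carry it to the mat.

```bash
python3 -m crank '0 -0.0104 -0.0301 0 0;0 -0.0104 -0.0301 0 0;0 -0.0104 -0.0301 0 0;0 -0.0104 -0.0301 0 0;0 -0.0104 -0.0301 0 0;0 -0.0104 -0.0301 0 0;0 -0.0104 -0.0301 0 0;0 -0.0104 -0.0301 0 0;0 -0.0104 -0.0301 0 0;0 0 0 0 0;0 0 0 0 0;0 0 0 0 0'
python3 -m crank '0 0 0 0.035 0;0 0 0 0.035 0;0 0 0 0.03 0;0 0 0 0.025 0;0 0 0 0.015 0;0 0 0 0.01 0;0 0 0 0.004 0;0 0 0 0 0;0 0 0 0 0'
```

```text
time: 5.78
ee_pos: [0.5784, -0.2822, 0.1797]
orientation: [-0.001, -0.048, 0.999, 0.001]
contact_force: [-0.8, -0.1, -0.2]
opening: 0.0538
time: 6.53
ee_pos: [0.5798, -0.283, 0.0285]
orientation: [0.001, -0.048, 0.999, -0.0]
contact_force: [0.1, -0.2, -0.6]
opening: 0.0536
```

```bash
python3 -m crank '0 0 0 0.002 0;0 0 0 0.002 0;0 0 0 0.001 0;0 0 0 0 0;80 0 0 0 0;80 0 0 0 0;80 0 0 0 0;100 0 0 0 0;100 0 0 0 0;100 0 0 0 0;100 0 0 -0.015 0;100 0 0 -0.02 0'
python3 -m crank '100 0 0 -0.035 0;100 0 0 -0.035 0;100 0 0 -0.035 0;100 0 0 -0.035 0;100 0 0 -0.035 0;100 0 0 0 0;100 0 0 0 0'
```

```text
time: 7.53
ee_pos: [0.5783, -0.2824, 0.0569]
orientation: [-0.001, -0.048, 0.999, 0.001]
contact_force: [0.2, -0.5, 0.3]
opening: 0.0852
time: 8.12
ee_pos: [0.5798, -0.2832, 0.2355]
orientation: [0.002, -0.048, 0.999, -0.001]
contact_force: [-0.6, -0.9, -1.3]
opening: 0.0855
```

```bash
python3 -m crank '100 0 0 0 -1.9;100 -0.0085 0.0366 0 0;100 -0.0085 0.0366 0 0;100 -0.0085 0.0366 0 0;100 -0.0085 0.0366 0 0;100 -0.0085 0.0366 0 0;100 -0.0085 0.0366 0 0;100 -0.0085 0.0366 0 0' 60
python3 -m crank '100 -0.0085 0.0366 0 0;100 -0.0085 0.0366 0 0;100 -0.0085 0.0366 0 0;100 -0.0085 0.0366 0 0;100 -0.0085 0.0366 0 0;100 -0.0085 0.0366 0 0;100 -0.0085 0.0366 0 0;100 -0.0085 0.0366 0 0;100 0 0 0 0;100 0 0 0 0;100 0 0 0 0'
python3 - <<'E'
from h import *
p=proj("wrist",world([.6356,.2774,.13],rim(.057)));print(p,arm.read_state()["ee_pos"])
im=arm.get_image("wrist")
cv2.polylines(im,[p.round().astype(int)],True,(255,0,255),1)
cv2.imwrite("pics/w2.png",im)
E
```

```text
time: 8.78
ee_pos: [0.6046, -0.0193, 0.2314]
orientation: [-0.001, -0.064, 0.998, 0.0]
contact_force: [0.4, -0.6, 0.3]
opening: 0.0853
time: 9.7
ee_pos: [0.6348, 0.2774, 0.2313]
orientation: [-0.001, -0.064, 0.998, -0.0]
contact_force: [-0.0, -0.6, -0.4]
opening: 0.0854
[[351.1374 158.7502]
 [291.0722 158.8421]
 [293.9955 270.407 ]
 [348.4947 270.3435]] [0.6348 0.2774 0.2313]
```

View pics/w2.png

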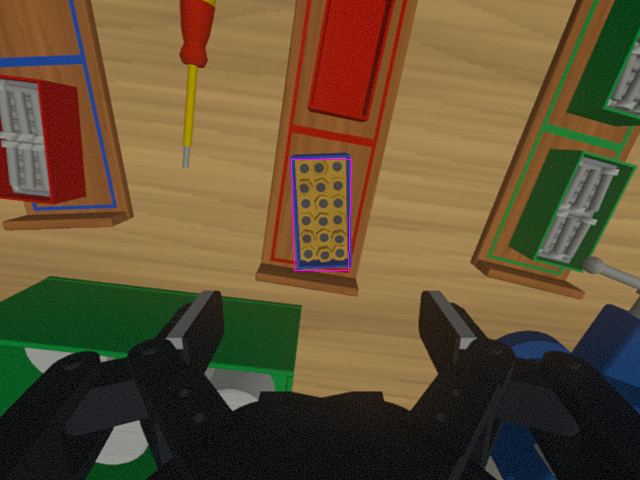

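The predicted rim (magenta) sits on blue_full (291–351, 158–270). I descend and grip.

```bash
python3 -m crank '100 0 0 0.035 0;100 0 0 0.035 0;100 0 0 0.035 0;100 0 0 0.03 0;100 0 0 0.025 0;100 0 0 0.02 0;100 0 0 0.015 0;100 0 0 0.003 0;100 0 0 0 0;100 0 0 0 0' 60
python3 -m crank '0 0 0 0 0;0 0 0 0 0;0 0 0 0 0;0 0 0 0 0;0 0 0 0 0;0 0 0 0 0;0 0 0 0 0;0 0 0 0 0;0 0 0 0 0' 60
python3 -m crank '0 0 0 -0.006 0;0 0 0 -0.012 0;0 0 0 -0.02 0;0 0 0 -0.03 0;0 0 0 -0.03 0;0 0 0 -0.03 0;0 0 0 -0.02 0;0 0 0 0 0;0 0 0 0 0'
python3 - <<'E'
from h import *
s=arm.read_state();print(s["ee_pos"],s["contact_force"])
cv2.imwrite("pics/g2.png",arm.get_image("side")[90:330,180:500])
E
```

```text
time: 10.58
ee_pos: [0.636, 0.2778, 0.0356]
orientation: [0.001, -0.064, 0.998, 0.0]
contact_force: [1.2, -0.5, 0.9]
opening: 0.0854
time: 11.33
ee_pos: [0.636, 0.2784, 0.0359]
orientation: [0.001, -0.064, 0.998, 0.0]
contact_force: [-0.8, 0.7, 7.5]
opening: 0.0531
time: 12.08
ee_pos: [0.6353, 0.278, 0.183]
orientation: [0.001, -0.064, 0.998, 0.0]
contact_force: [-0.9, 0.8, -5.7]
opening: 0.0534
[0.6353 0.278  0.183 ] [-0.8995  0.8403 -5.7085]
```

View pics/g2.png

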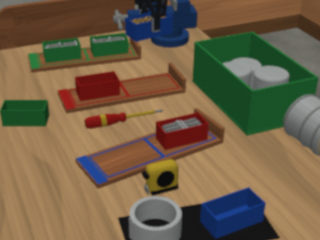

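```bash
python3 -m crank '0 0 0 0 -1.7;0 0.0202 -0.0242 0 0;0 0.0202 -0.0242 0 0;0 0.0202 -0.0242 0 0;0 0.0202 -0.0242 0 0;0 0.0202 -0.0242 0 0;0 0.0202 -0.0242 0 0;0 0.0202 -0.0242 0 0;0 0.0202 -0.0242 0 0;0 0.0202 -0.0242 0 0;0 0.0202 -0.0242 0 0;0 0.0202 -0.0242 0 0'
python3 -m crank '0 0 0 0 0;0 0 0 0 0;0 0 0 0.03 0;0 0 0 0.03 0;0 0 0 0.03 0;0 0 0 0.02 0;0 0 0 0.015 0;0 0 0 0.01 0;0 0 0 0.005 0;0 0 0 0 0;0 0 0 0 0'
```

```text
time: 13.13
ee_pos: [0.4557, -0.0208, 0.1806]
orientation: [-0.002, -0.079, 0.997, 0.0]
contact_force: [0.3, -0.4, -4.3]
opening: 0.0536
time: 14.05
ee_pos: [0.4581, -0.0197, 0.0425]
orientation: [0.0, -0.079, 0.997, -0.0]
contact_force: [0.0, 0.5, -4.1]
opening: 0.0531
```

```bash
python3 -m crank '0 0 0 0.002 0;0 0 0 0.002 0;0 0 0 0.002 0;0 0 0 0.001 0;0 0 0 0 0;80 0 0 0 0;80 0 0 0 0;80 0 0 0 0;100 0 0 0 0;100 0 0 0 0;100 0 0 0 0;100 0 0 -0.01 0'
python3 -m crank '100 0 0 -0.025 0;100 0 0 -0.035 0;100 0 0 -0.035 0;100 0 0 -0.035 0;100 0 0 -0.035 0;100 0 0 -0.02 0;100 0 0 0 0;100 0 0 0 0'
```

```text
time: 15.05
ee_pos: [0.4569, -0.0198, 0.0445]
orientation: [-0.001, -0.079, 0.997, 0.0]
contact_force: [-0.1, 0.2, -0.5]
opening: 0.0857
time: 15.72
ee_pos: [0.458, -0.0199, 0.2315]
orientation: [0.001, -0.079, 0.997, -0.0]
contact_force: [-0.7, -0.9, -0.5]
opening: 0.0853
```

```bash
python3 -m crank '100 0 0 0 6.4;100 0 0 0 6.4;100 -0.0014 0.0339 0 0;100 -0.0014 0.0339 0 0;100 -0.0014 0.0339 0 0;100 -0.0014 0.0339 0 0;100 -0.0014 0.0339 0 0;100 -0.0014 0.0339 0 0;100 -0.0014 0.0339 0 0;100 -0.0014 0.0339 0 0;100 -0.0014 0.0339 0 0;100 0 0 0 0' 30
python3 -m crank '100 0 0 0 0;100 0 0 0 0'
python3 - <<'E'
from h import *
print(arm.read_state()["ee_pos"])
a=proj("wrist",world([.490,.2837,-.064],rim(.057)))
im=arm.get_image("wrist")
cv2.polylines(im,[a.round().astype(int)],True,(255,0,255),1)
for c in (-.072,.072):
    q=[[c+sx*.068,sy*.041,.012] for sx,sy in((-1,-1),(-1,1),(1,1),(1,-1))]
    cv2.polylines(im,[proj("wrist",world([.5605,.2815,-.045],q)).round().astype(int)],True,(0,255,255),1)
    cv2.polylines(im,[proj("wrist",world([.529,-.0081,.158],q)).round().astype(int)],True,(0,255,255),1)
cv2.imwrite("pics/w3.png",im)
E
```

```text
time: 16.72
ee_pos: [0.4896, 0.288, 0.2287]
orientation: [-0.001, 0.031, 1.0, 0.0]
contact_force: [0.2, -0.3, 0.6]
opening: 0.0856
time: 16.88
ee_pos: [0.4896, 0.2832, 0.2291]
orientation: [-0.001, 0.032, 0.999, -0.001]
contact_force: [0.4, -0.1, -0.4]
opening: 0.0853
[0.4896 0.2832 0.2291]
```

View pics/w3.png

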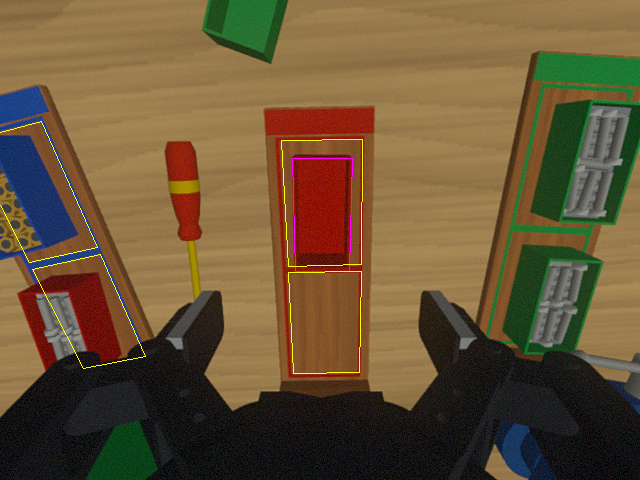

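The predicted rim lies on red_empty (292–352, 157–270), and the predicted outlines match the painted ones. Grip.

```bash
python3 -m crank '100 0 0 0.035 0;100 0 0 0.035 0;100 0 0 0.035 0;100 0 0 0.03 0;100 0 0 0.025 0;100 0 0 0.02 0;100 0 0 0.013 0;100 0 0 0.002 0;100 0 0 0 0;100 0 0 0 0' 30
python3 -m crank '0 0 0 0 0;0 0 0 0 0;0 0 0 0 0;0 0 0 0 0;0 0 0 0 0;0 0 0 0 0;0 0 0 0 0;0 0 0 0 0;0 0 0 0 0' 30
python3 -m crank '0 0 0 -0.006 0;0 0 0 -0.012 0;0 0 0 -0.02 0;0 0 0 -0.02 0;0 0 0 0 0;0 0 0 0 0'
```

```text
time: 17.77
ee_pos: [0.4909, 0.2837, 0.0364]
orientation: [0.001, 0.033, 0.999, 0.0]
contact_force: [-0.2, -0.1, 0.1]
opening: 0.0854
time: 18.52
ee_pos: [0.4907, 0.284, 0.0363]
orientation: [0.001, 0.033, 0.999, 0.0]
contact_force: [-1.8, -0.9, 7.8]
opening: 0.0538
time: 19.02
ee_pos: [0.4908, 0.284, 0.0949]
orientation: [0.001, 0.033, 0.999, 0.001]
contact_force: [-0.5, 0.8, -0.4]
opening: 0.0536
```

```bash
python3 -m crank '0 -0.0285 0.0008 0 0;0 -0.0285 0.0008 0 0;0 -0.0285 0.0008 0 0;0 -0.0285 0.0008 0 0;0 -0.0285 0.0008 0 0;0 0 0 0 0;0 0 0 0 0;0 0 0 0.02 0;0 0 0 0.02 0;0 0 0 0.01 0;0 0 0 0.004 0;0 0 0 0 0'
python3 -m crank '0 0 0 0.002 0;0 0 0 0.002 0;0 0 0 0 0;0 0 0 0 0'
```

```text
time: 20.02
ee_pos: [0.6317, 0.2784, 0.0384]
orientation: [-0.001, 0.032, 0.999, -0.0]
contact_force: [0.1, -0.2, -0.9]
opening: 0.0535
time: 20.35
ee_pos: [0.6333, 0.2787, 0.0363]
orientation: [0.001, 0.033, 0.999, 0.0]
contact_force: [-0.6, 0.0, 3.0]
opening: 0.0538
```

```bash
python3 -m crank '80 0 0 0 0;80 0 0 0 0;80 0 0 0 0;100 0 0 0 0;100 0 0 0 0;100 0 0 0 0;100 0 0 -0.01 0;100 0 0 -0.025 0;100 0 0 -0.035 0;100 0 0 -0.035 0;100 0 0 -0.035 0;100 0 0 -0.035 0' 60
python3 -m crank '100 0 0 -0.02 -5.7;100 0.0042 -0.0307 0 0;100 0.0042 -0.0307 0 0;100 0.0042 -0.0307 0 0;100 0.0042 -0.0307 0 0;100 0.0042 -0.0307 0 0;100 0.0042 -0.0307 0 0;100 0.0042 -0.0307 0 0;100 0.0042 -0.0307 0 0;100 0.0042 -0.0307 0 0;100 0 0 0 0;100 0 0 0 0'
python3 - <<'E'
from h import *
print(arm.read_state()["ee_pos"],arm.read_state()["orientation"])
a=proj("wrist",world([.6045,.0012,.0325],rim(.057)))
im=arm.get_image("wrist")
cv2.polylines(im,[a.round().astype(int)],True,(255,0,255),1)
for c in (-.072,.072):
    q=[[c+sx*.068,sy*.041,.012] for sx,sy in((-1,-1),(-1,1),(1,1),(1,-1))]
    cv2.polylines(im,[proj("wrist",world([.5605,.2815,-.045],q)).round().astype(int)],True,(0,255,255),1)
    cv2.polylines(im,[proj("wrist",world([.529,-.0081,.158],q)).round().astype(int)],True,(0,255,255),1)
cv2.imwrite("pics/w4.png",im)
E
```

```text
time: 21.35
ee_pos: [0.6325, 0.2783, 0.2129]
orientation: [0.0, 0.033, 0.999, 0.0]
contact_force: [0.6, -0.7, 0.6]
opening: 0.0853
time: 22.35
ee_pos: [0.6043, -0.0003, 0.2311]
orientation: [0.0, -0.016, 1.0, -0.0]
contact_force: [0.8, 0.4, -0.8]
opening: 0.0852
[ 0.6043 -0.0003  0.2311] [ 0.0004 -0.0159  0.9999 -0.    ]
```

View pics/w4.png

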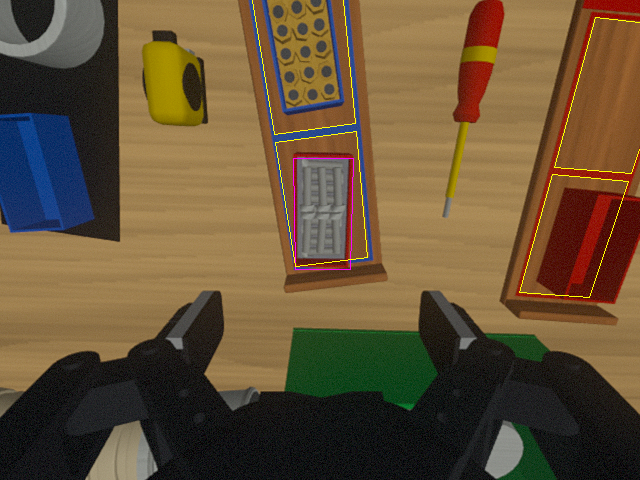

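Prediction (magenta) on red_full (292–352, 157–270). blue_full stands inside its front outline and red_empty is in the rear red place. Grip red_full.

```bash
python3 -m crank '100 0 0 0.035 0;100 0 0 0.035 0;100 0 0 0.035 0;100 0 0 0.03 0;100 0 0 0.025 0;100 0 0 0.02 0;100 0 0 0.013 0;100 0 0 0.004 0;100 0 0 0 0;100 0 0 0 0' 60
python3 -m crank '0 0 0 0 0;0 0 0 0 0;0 0 0 0 0;0 0 0 0 0;0 0 0 0 0;0 0 0 0 0;0 0 0 0 0;0 0 0 0 0;0 0 0 0 0' 60
python3 -m crank '0 0 0 -0.006 0;0 0 0 -0.012 0;0 0 0 -0.02 0;0 0 0 -0.03 0;0 0 0 -0.03 0;0 0 0 -0.03 0;0 0 0 -0.02 0;0 0 0 0 0;0 0 0 0 0'
```

```text
time: 23.23
ee_pos: [0.6051, 0.0014, 0.0344]
orientation: [0.001, -0.017, 1.0, -0.0]
contact_force: [0.1, -0.7, 0.2]
opening: 0.0855
time: 23.98
ee_pos: [0.605, 0.0009, 0.0346]
orientation: [0.001, -0.017, 1.0, -0.0]
contact_force: [-2.6, -0.1, 7.5]
opening: 0.0533
time: 24.73
ee_pos: [0.6044, 0.001, 0.1819]
orientation: [0.001, -0.017, 1.0, -0.0]
contact_force: [-0.3, -0.1, -6.6]
opening: 0.0533
```

```bash
python3 -m crank '0 0 0 0 4.5;0 0.0117 0.0252 0 0;0 0.0117 0.0252 0 0;0 0.0117 0.0252 0 0;0 0.0117 0.0252 0 0;0 0.0117 0.0252 0 0;0 0.0117 0.0252 0 0;0 0.0117 0.0252 0 0;0 0.0117 0.0252 0 0;0 0.0117 0.0252 0 0;0 0.0117 0.0252 0 0;0 0.0117 0.0252 0 0'
python3 -m crank '0 0 0 0 0;0 0 0 0 0;0 0 0 0.03 0;0 0 0 0.03 0;0 0 0 0.03 0;0 0 0 0.02 0;0 0 0 0.015 0;0 0 0 0.01 0;0 0 0 0.005 0;0 0 0 0 0;0 0 0 0 0'
```

```text
time: 25.73
ee_pos: [0.4864, 0.2843, 0.1791]
orientation: [-0.002, 0.022, 1.0, -0.001]
contact_force: [0.0, -0.5, -4.4]
opening: 0.0532
time: 26.65
ee_pos: [0.4885, 0.2834, 0.0416]
orientation: [0.0, 0.022, 1.0, 0.0]
contact_force: [-0.3, -0.3, -4.2]
opening: 0.053
```

```bash
python3 -m crank '0 0 0 0.002 0;0 0 0 0.002 0;0 0 0 0.002 0;0 0 0 0.001 0;0 0 0 0 0;80 0 0 0 0;80 0 0 0 0;80 0 0 0 0;100 0 0 0 0;100 0 0 0 0;100 0 0 0 0;100 0 0 -0.01 0'
python3 -m crank '100 0 0 -0.025 0;100 0 0 -0.035 0;100 0 0 -0.035 0;100 0 0 -0.035 0;100 0 0 -0.035 0;100 0 0 -0.02 0;100 0 0 0 -4;100 0 0 0 -4;100 0 0 0 0' 30
python3 -m crank '100 -0.0023 -0.0358 0 0;100 -0.0023 -0.0358 0 0;100 -0.0023 -0.0358 0 0;100 -0.0023 -0.0358 0 0;100 -0.0023 -0.0358 0 0;100 -0.0023 -0.0358 0 0;100 -0.0023 -0.0358 0 0;100 -0.0023 -0.0358 0 0'
python3 -m crank '100 -0.0023 -0.0358 0 0;100 -0.0023 -0.0358 0 0;100 -0.0023 -0.0358 0 0;100 -0.0023 -0.0358 0 0;100 -0.0023 -0.0358 0 0;100 -0.0023 -0.0358 0 0;100 -0.0023 -0.0358 0 0;100 -0.0023 -0.0358 0 0;100 0 0 0 0;100 0 0 0 0;100 0 0 0 0'
```

```text
time: 27.65
ee_pos: [0.4873, 0.2832, 0.0432]
orientation: [-0.001, 0.022, 1.0, -0.001]
contact_force: [-0.9, 0.8, -0.4]
opening: 0.0856
time: 28.4
ee_pos: [0.4881, 0.2836, 0.2304]
orientation: [0.001, -0.049, 0.999, 0.0]
contact_force: [0.0, -0.8, -0.8]
opening: 0.0853
time: 29.07
ee_pos: [0.5335, -0.0015, 0.2296]
orientation: [0.0, -0.046, 0.999, 0.0]
contact_force: [-0.1, 0.7, 0.1]
opening: 0.0852
time: 29.98
ee_pos: [0.579, -0.2826, 0.2291]
orientation: [-0.0, -0.047, 0.999, 0.0]
contact_force: [-0.6, -0.3, 0.1]
opening: 0.0853
```

Descend to the mat height (grip at z≈0.025) and grip.

```bash
python3 -m crank '100 0 0 0.035 0;100 0 0 0.035 0;100 0 0 0.035 0;100 0 0 0.035 0;100 0 0 0.025 0;100 0 0 0.02 0;100 0 0 0.013 0;100 0 0 0.005 0;100 0 0 0 0;100 0 0 0 0' 30
python3 -m crank '0 0 0 0 0;0 0 0 0 0;0 0 0 0 0;0 0 0 0 0;0 0 0 0 0;0 0 0 0 0;0 0 0 0 0;0 0 0 0 0;0 0 0 0 0' 30
python3 -m crank '0 0 0 -0.006 0;0 0 0 -0.012 0;0 0 0 -0.02 0;0 0 0 -0.03 0;0 0 0 -0.03 0;0 0 0 -0.03 0;0 0 0 -0.03 0;0 0 0 0 0;0 0 0 0 0'
```

```text
time: 30.82
ee_pos: [0.5798, -0.283, 0.0275]
orientation: [0.001, -0.048, 0.999, -0.0]
contact_force: [0.8, 0.1, 0.1]
opening: 0.0853
time: 31.57
ee_pos: [0.5798, -0.2834, 0.0275]
orientation: [0.001, -0.048, 0.999, -0.0]
contact_force: [-1.3, 1.1, 7.2]
opening: 0.0534
time: 32.32
ee_pos: [0.5798, -0.2835, 0.1869]
orientation: [0.002, -0.048, 0.999, -0.001]
contact_force: [0.3, 0.1, -2.1]
opening: 0.0531
```

```bash
python3 -m crank '0 0 0 0 -3.5;0 -0.0066 0.028 0 0;0 -0.0066 0.028 0 0;0 -0.0066 0.028 0 0;0 -0.0066 0.028 0 0;0 -0.0066 0.028 0 0;0 -0.0066 0.028 0 0;0 -0.0066 0.028 0 0;0 -0.0066 0.028 0 0;0 -0.0066 0.028 0 0;0 -0.0066 0.028 0 0;0 0 0 0 0'
python3 -m crank '0 0 0 0 0;0 0 0 0 0;0 0 0 0.03 0;0 0 0 0.03 0;0 0 0 0.03 0;0 0 0 0.025 0;0 0 0 0.015 0;0 0 0 0.01 0;0 0 0 0.005 0;0 0 0 0 0;0 0 0 0 0'
```

```text
time: 33.32
ee_pos: [0.6002, 0.008, 0.1833]
orientation: [-0.001, -0.08, 0.997, 0.001]
contact_force: [0.1, 0.1, -0.9]
opening: 0.0536
time: 34.23
ee_pos: [0.6012, 0.0033, 0.04]
orientation: [0.0, -0.078, 0.997, -0.0]
contact_force: [-0.7, -0.1, -1.2]
opening: 0.0533
```

```bash
python3 -m crank '0 0 0 0.002 0;0 0 0 0.002 0;0 0 0 0 0;0 0 0 0 0;80 0 0 0 0;80 0 0 0 0;80 0 0 0 0;100 0 0 0 0;100 0 0 0 0;100 0 0 0 0;100 0 0 -0.01 0;100 0 0 -0.02 0'
python3 -m crank '100 0 0 -0.035 0;100 0 0 -0.035 0;100 0 0 -0.035 0;100 0 0 -0.03 0;100 0.0263 0.0257 -0.02 0;100 0.0263 0.0257 -0.02 0;100 0.0263 0.0257 -0.02 0;100 0.0263 0.0257 -0.02 0;100 0.0263 0.0257 -0.02 0;100 0.0263 0.0257 -0.02 0;100 0 0 0 0;100 0 0 0 0'
python3 -m crank '100 0 0 0 0;100 0 0 0 0'
python3 - <<'E'
from h import *
cal=wfc("wrist");np.save("w5.npy",cal[1]);im=arm.get_image("wrist")
cv2.imwrite("pics/w5.png",im);big=cv2.resize(im,None,fx=2,fy=2,interpolation=cv2.INTER_CUBIC)
lanes={"b":[.529,-.0081,.158],"r":[.5605,.2815,-.045]}
for k,l in lanes.items():
  for c in (-.072,.072):
    q=[[c+sx*.068,sy*.041,.012] for sx,sy in((-1,-1),(-1,1),(1,1),(1,-1))]
    cv2.polylines(big,[(2*proj("wrist",world(l,q),cal)).round().astype(int)],True,(0,255,255),1)
    b=[[c+x,y,z] for x,y,z in rim(.057)]
    cv2.polylines(big,[(2*proj("wrist",world(l,b),cal)).round().astype(int)],True,(255,0,255),1)
P=np.vstack([proj("wrist",world(l,[[-.17,0,.012],[.17,0,.012]]),cal) for l in lanes.values()])
print(P,arm.read_state()["ee_pos"])
x0=int(2*P[:,0].min()-130);y0=int(max(0,2*P[:,1].min()-60))
print(x0,y0);cv2.imwrite("pics/w5c.png",big[y0:y0+600,x0:x0+800])
E
```

```text
time: 35.23
ee_pos: [0.5996, 0.0038, 0.0642]
orientation: [-0.002, -0.078, 0.997, 0.0]
contact_force: [0.2, 0.0, 0.4]
opening: 0.0858
time: 36.23
ee_pos: [0.4211, 0.1317, 0.3216]
orientation: [0.002, -0.079, 0.997, 0.0]
contact_force: [0.8, -0.2, 0.7]
opening: 0.0856
time: 36.4
ee_pos: [0.4221, 0.1304, 0.3193]
orientation: [-0.0, -0.078, 0.997, -0.0]
contact_force: [0.6, -0.3, -0.0]
opening: 0.0858
[[198.4938 125.1376]
 [222.0255 356.8196]
 [443.4421 188.3209]
 [379.5835 395.4517]] [0.4221 0.1304 0.3191]
266 190
```

View pics/w5c.png

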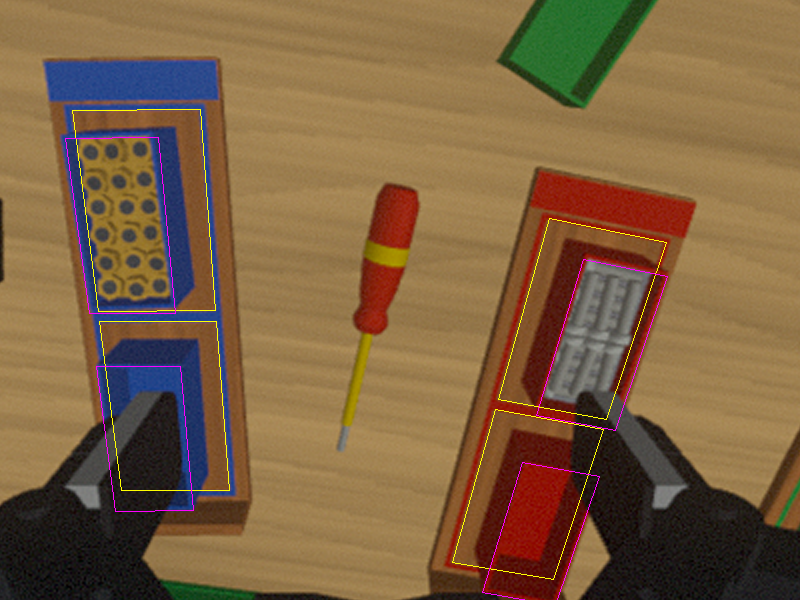

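All four bins are in the right places. The blue_full overlay could be a few mm off along the lane, so I step back for an unobstructed measurement.

```bash
python3 -m crank '100 0.028 0.0045 -0.015 0;100 0.028 0.0045 -0.015 0;100 0.028 0.0045 -0.015 0;100 0 0 0 0;100 0 0 0 0;100 0 0 0 0'
python3 - <<'E'
from h import *
np.save("w6.npy",wfc("wrist")[1]);im=arm.get_image("wrist");cv2.imwrite("pics/w6.png",im);s=arm.get_image("side");cv2.imwrite("pics/s6.png",s)
cal=(wfc("wrist")[0],np.load("w6.npy"))
L=proj("wrist",world([.529,-.0081,.158],[[-.17,0,.012],[.17,0,.012]]),cal);Rr=proj("wrist",world([.5605,.2815,-.045],[[-.17,0,.012],[.17,0,.012]]),cal)
def c(P):
    x,y=int(P[:,0].mean()-65),int(P[0,1]-15);print(x,y)
    return cv2.resize(im[y:y+195,x:x+130],None,fx=3,fy=3,interpolation=cv2.INTER_CUBIC)
cv2.imwrite("pics/w6c.png",np.hstack([c(L),c(Rr)]))
o=cv2.resize(s[145:280,225:415],None,fx=4,fy=4,interpolation=cv2.INTER_CUBIC);cv2.imwrite("pics/s6c.png",o)
E
```

```text
time: 36.95
ee_pos: [0.3373, 0.131, 0.3642]
orientation: [-0.0, -0.078, 0.997, -0.0]
contact_force: [0.1, -0.6, -0.2]
opening: 0.0855
150 171
326 223
```

View pics/w6c.png

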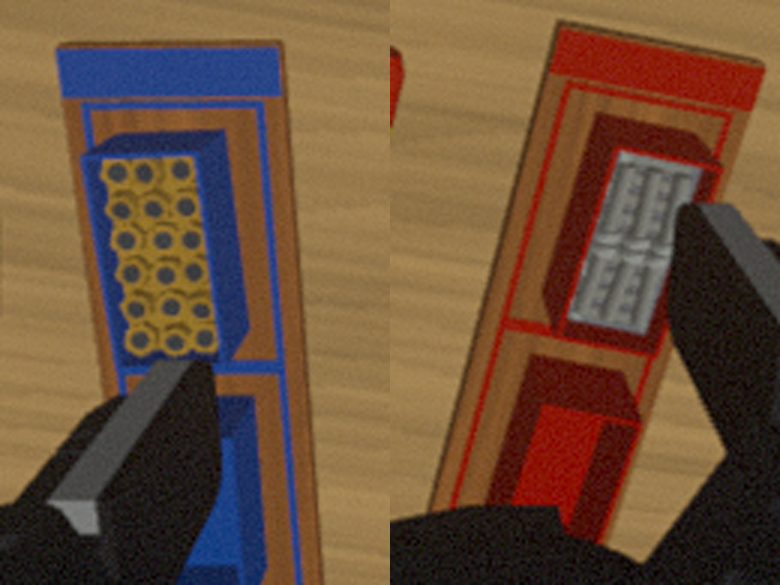

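View pics/s6c.png

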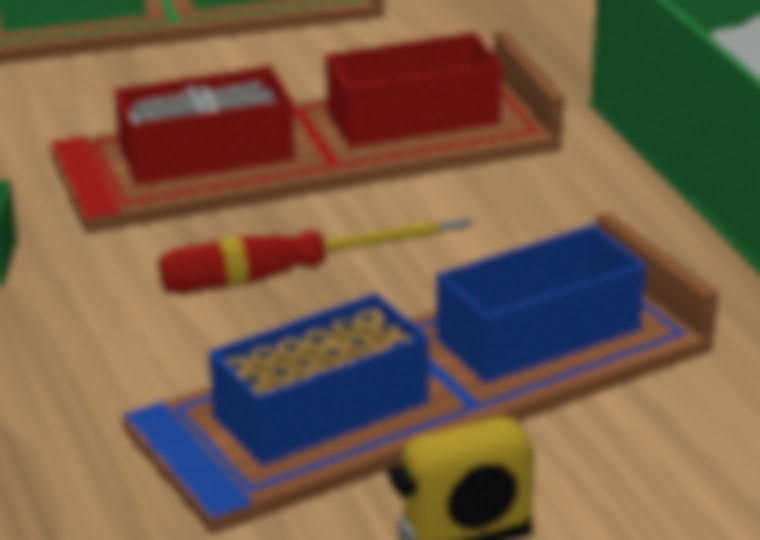

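```bash
python3 - <<'E'
import h; from h import *
cal=(wfc("wrist")[0],np.load("w6.npy"));o=h.wfc;h.wfc=lambda n: cal if n=="wrist" else o(n)
S=lambda a:[[225+u/4,145+v/4] for u,v in a]
A=lambda a:[[150+u/3,171+v/3] for u,v in a]
B=lambda a:[[326+(u-390)/3,223+v/3] for u,v in a]
z=.012;O=[[-.14,-.041,z],[.14,-.041,z],[-.14,.041,z]];W=[[-.14,-.041,z],[-.14,.041,z]]
lane={"blue_s":h.fit([("side",O,S([(252,484),(682,330),(185,411)]))],[.53,0,.16])[0],
"red_s":h.fit([("side",O,S([(126,204),(538,132),(97,148)]))],[.56,.28,-.05])[0],
"blue_w":h.fit([("wrist",W+[[-.004,.041,z]],A([(92,112),(262,108),(280,360)]))],[.53,0,.16])[0],
"red_w":h.fit([("wrist",W+[[-.004,-.041,z]],B([(572,90),(725,118),(512,320)]))],[.56,.28,-.05])[0]}
for k,v in lane.items():print(k,v)
r=rim(.057)
def rel(n,l,b):
    x,y,a=lane[l];d=b[:2]-[x,y];c,s=np.cos(a),np.sin(a);print(n,l,"along,across mm",1e3*np.array([c*d[0]+s*d[1],-s*d[0]+c*d[1]]),"ang",b[2]-a)
for n,l,p in (("blue_full","blue_s",[(211,350),(260,398),(429,340),(375,296)]),("blue_empty","blue_s",[(439,275),(490,316),(644,265),(602,228)]),("red_full","red_s",[(117,90),(132,122),(294,101),(273,69)]),("red_empty","red_s",[(327,56),(343,85),(500,67),(478,36)])):
    rel(n,l,h.fit([("side",r,S(p))],[.55,.1,0])[0])
rel("blue_full","blue_w",h.fit([("wrist",r,A([(198,155),(80,155),(120,365),(222,358)]))],[.46,0,.1])[0])
rel("red_full","red_w",h.fit([("wrist",[r[0],r[1],r[2]],B([(721,168),(613,150),(562,333)]))],[.49,.28,0])[0])
E
```

```text
blue_s [ 0.5324 -0.0082  0.1614]
red_s [ 0.5616  0.2745 -0.0414]
blue_w [ 0.5298 -0.0057  0.1662]
red_w [ 0.5623  0.2829 -0.0307]
blue_full blue_s along,across mm [-76.8607  -2.1325] ang 0.032200986275303434
blue_empty blue_s along,across mm [70.2795 -2.2058] ang -0.0316389739220487
red_full red_s along,across mm [-74.1732   3.8272] ang -0.04161862811554151
red_empty red_s along,across mm [70.2005  4.6644] ang -0.0859710395239418
blue_full blue_w along,across mm [-76.7386  -1.9464] ang 0.029328366523980548
red_full red_w along,across mm [-75.6981   0.4551] ang 0.00905097410327857
```

All four bins are within about 5 mm of their place centres (15 mm allowed) and within 0.09 rad (0.3 allowed). Handing in.

```bash
python3 -c "
from plant import arm
print(arm.close_job(), arm.read_state()['time'])"
```

```text
the job is handed in; nothing more can be done
the job is handed in; nothing more can be done
```

I rotated the bins in both lanes and handed the job in after about 37 s of the 144 s; no verdict is reported. The red and blue bins started crosswise, so it took five carries:

1. blue_empty to the mat
2. blue_full to the blue front place
3. red_empty to the red rear place
4. red_full to the red front place
5. blue_empty from the mat to the blue rear place

My last checks compared each bin with the painted outlines; the place centres are at -72 mm (front) and +72 mm (rear) along the lane.

| Bin | Along lane (mm) | Across lane (mm) | Angle to lane (rad) | Camera |
|---|---|---|---|---|
| blue_full | -77 | -2 | 0.03 | side and wrist |
| blue_empty | +70 | -2 | -0.03 | side only |
| red_full | -74 (side), -76 (wrist) | +4 (side), +0.5 (wrist) | -0.04 (side), +0.01 (wrist) | side and wrist |
| red_empty | +70 | +5 | -0.09 | side only |

- **Result:** every bin is inside the 15 mm and 0.3 rad limits. All four looked flat and released, and the gripper stood clear of everything.
- **Disagreements:** the side and wrist cameras differed by about 8 mm on where the red lane lies across the bench. They differed by about 3 mm on how far across that lane red_full sits. The board's front end was also about 4 pixels (roughly 5 mm) off the assumed position, so I used the painted outlines instead.
- **Bystanders:** the screwdriver and tape measure looked unmoved in the last side view. I saw the foil tape in place during the job but did not check it again after the last carry.

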